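# Hold a used scalpel in the bench blade remover

### The arm

A 7-joint arm with a two-finger parallel gripper is mounted at the origin on the work surface. World frame = base frame: x ahead of the robot, y to its left, z up, the work surface at z = 0. Lengths are in m, angles in rad, forces in N, time in s.
With the tool pointing down it reaches from about 0.4 to 0.85 m from the base axis. Payload 10.4 kg.
Tool frame: the origin (TCP) lies on the mounting face of the last link; the fingertips stand r.tips_ahead ahead of it and the grasp point (between the pads) lies 164 mm ahead of it (r.tips_ahead is the distance from the TCP to the fingertips, in m); z points along the fingers, y is the line along which they close (so a half turn about z gives the same grasp; the last joint's range is limited). The gripper opens to 87 mm and grips with 3 to 60 N. Pads are 19 mm wide; open, the fingers measure 117 mm over their backs; the gripper's body (75 mm by 190 mm) begins 51 mm behind the grasp point.
Start: joints at [-1.179, 0.332, -0.065, 1.46, 0.022, 1.35, -0.088], TCP at [0.252, 0.572, 0.405] pointing down, gripper open.
Joint ranges: [-2.6, 2.6], [-0.5, 2.12], [-1.47, 1.34], [0.16, 2.42], [-1.27, 4.41], [0.06, 2.06], [-2.6, 2.6]. Speed limits (rad/s): [2.22, 2.22, 2.79, 2.79, 3.14, 3.14, 3.14].

### API

Orientations are given as a unit quaternion [x, y, z, w].
In Python, from bench import telemetry, imaging, job, r gives the robot as it stands.
- The arm moves only by the tool move_arm, never from a script. Its argument "steps" is a list of rows, each an object of numbers: "dx", "dy", "dz": the shift along the tool's x, y, z in cm; "spin": the turn about the tool's z in rad. In form: [{"dx": .., "dy": .., "dz": .., "spin": ..}, ...]. A call has 1 to 12 rows; each row shifts and turns the commanded pose from where the row before left it, along the tool's axes as they then stand; what a row does not reach is not made up. A row lasts 1/10 s, in which the tool goes at most 50 mm and 8.59 degrees, less where a joint would pass 70% of its speed; a pose out of reach is approached as far as the arm can. A call with a gripper value outside its range is refused whole. "claw" is the finger opening in cm, from 0 to 8.7, set as the call begins (left out, the last holds). The fingers move at their own pace and stop on an object; "squeeze" is the grip in N (left out, the last holds). Time passes only in rows, so rows that do not move let the fingers close. It gives the time, the measured TCP pose, the force, the opening and the grip force at its end, in the units of the state.
- telemetry.read_state(): the state, without advancing time (a new reading comes with each control period).
- imaging.camera(name): name is "scene" or "top"; returns a dict with "img" (480x640x3 uint8, red, green, blue), "camera_matrix" (3x3 intrinsics, pixels), "D" ([k1, k2, p1, p2, k3] as OpenCV has them; the pictures are not rectified), "R" (3x3) and "t" (3): a world point X has camera coordinates R X + t. Camera axes: x right, y down, z forward; pixel columns grow to the right and rows downward; lengths in m; the calibration is good to about 2 mm. A picture is of the moment at which its call begins. There is no depth.
- job.close_job(): hands the job in; it is judged then, once.
The state is a dict: "time": time; "joint_positions": joint angles; "joint_vel": joint speeds; "joint_torque": joint torques, N m; "ee_pos": TCP position; "eef_rot": TCP orientation; "ft_force": force on the tool from outside, world axes, zero at the start; "torque": the same for the moment, N m; "width": finger opening in m; "grip_force": force on a finger pad.
Only numpy, scipy, OpenCV 4.12 (cv2) and the standard library are available. Lean on these libraries where they do the work, as an engineer would, in place of code of your own. Each camera call takes 0.05 s, during which the arm holds its last target. There are 200 camera calls.

### The job

Press the treadle of the steel blade remover right down to its stop so that its lid swings up past upright and stays open, then let the treadle come back up. Take the scalpel out of the white instrument rack, carry it upright with the blade down, pass it into the slot in the remover's top plate and push it in against the spring of the blade catch until its finger guard is home on the plate; finish while still gripping it and holding it down there, lid open. Leave the scissors, the probe, the beaker and the blue instrument case alone.

Things in the scene. Friction and masses are not known exactly. Their poses are not given: they have to be found in the camera images.
- blade_box: Blade remover: a fixed steel box 110 x 110 mm with a flat top plate 100 mm above the bench; origin under its centre. x points from the treadle side to the lid's hinge side, y along the slot, z up. The treadle sticks out at -x. The flat steel lid covers the top plate and its slot while shut.
- slot (a point): Centre of the slot's mouth, in the middle of the top plate, 100 mm above the bench; axes as the box. Rectangular opening 16 mm along y, 8 mm along x, through the 12 mm thick plate: 2 mm more than the scalpel's shank each way. The scalpel fits either way round (half a turn about z).
- catch (a joint): Travel (m) of the sprung blade catch, a plate inside the box 50 mm below the top plate's face, straight down: 0 at rest. The blade tip meets it when the finger guard is still 10 mm above the plate; it reads 0.010 with the guard home. It pushes back with about 2.5 N at first, 5.5 N at home, so a scalpel let go is pushed up again.
- treadle_pad (a point): Centre of the upper face of the treadle's tread, a level steel plate 66 mm (x) x 80 mm (y) with rubber ribs, sticking out of the front of the blade remover. It starts 42 mm above the bench, 122 mm from the slot in the box's -x direction, and moves with the treadle. Axes as the box.
- treadle (a joint): Angle (rad) of the treadle about its level hinge just inside the box's front, 75 mm from the tread's centre: 0 at rest, growing as it is pressed, solid stop at 0.28 (the tread's centre is then 21 mm lower). A spring brings it back when let go. Pushing at the tread's centre takes about 6 to 8 N.
- lid (a joint): Angle (rad) of the lid, 112 mm long, hinged along the box's +x top edge: 0 shut, 1.57 upright, 2.05 fully open at its stop. The treadle's crank only pushes it up (6.6 x the treadle angle): a full press takes it to 1.85, past upright, and it then drops back to 2.05 and stays open; a shorter press lets it fall shut. Open, its free edge is 203 mm above the bench, 52 mm behind the hinge.
- scalpel: Scalpel with plain grey plastic handle, 160 mm long, upright in the rack, hanging by its finger guard. Origin at the blade tip, z up along the handle. From the tip: blade to 40 mm (9 mm wide), shank 40-60 (14 mm in y, 6 in x, rounded nose), guard 60-64 (26 in y, 16 in x), flat handle 64-160 (14 in y, 9 in x): grip it on its wide sides, fingers closing along x. About 35 g.
- guard (a point): Centre of the underside of the scalpel's finger guard, 60 mm above the blade tip, on the scalpel's axis; same axes as the scalpel. It rests on the rack's top, 75 mm above the bench; when the scalpel is home in the remover it is at the slot point.
- rack: White plastic instrument rack, fixed, 74 mm (x) x 190 mm (y) x 75 mm high; origin under its centre. Its three places, 20 mm (y) x 11 mm (x) openings in the top, lie at y = -60, 0 and 60 mm; the instruments' wide sides are along the rack's y. Which instrument stands in which place varies.
- scissors: Steel dissecting scissors hanging by the two finger rings in the rack, rings up to 89 mm above the tips, 54 mm across in y; origin at the tips. To be left alone.
- probe: Dissecting needle with a round wooden handle 9 mm thick, upright in the rack, 140 mm long; origin at the needle's point. To be left alone.
- beaker: Empty glass beaker, 68 mm across, 85 mm high, beyond the remover and the rack; origin under its centre. To be left alone.
- case: Closed light blue plastic instrument case, 80 x 180 mm, 27 mm high, lying to the robot's left of the work; origin under its centre. To be left alone.

How it is judged:
On the way, in this order (a step that is already met when the one before it is completed fails the run):
1. the treadle is pressed down to its stop (value of joint treadle above 0.262 rad), for 0.1 s.
2. the treadle is back up and the lid stays open (value of joint treadle below 0.05 rad and value of joint lid above 1.7 rad), for 0.2 s.
3. the scalpel is gripped and lifted out of the rack (height (world z) of guard above 0.12 m and contact force between the fingers and scalpel above 1 N), for 0.1 s.
At the end, for the whole second after the job is handed in: The scalpel stands in the slot, blade down, its finger guard within 3 mm of the top plate and 4 mm of the slot's centre, upright within 0.12 rad, at rest, still gripped by the fingers (more than 3 N) and so held down against the catch; the lid stands open (over 1.7 rad) and the treadle is up (all of step 2 and horizontal distance between guard and slot below 0.004 m and z of guard in the frame of slot between -0.003 and 0.003 m and angle between scalpel's own z axis and vertical below 0.12 rad and linear speed of scalpel below 0.02 m/s and contact force between the fingers and scalpel above 3 N); the arm keeps its last pose, push and grip.
It fails at once if the scissors, probe, beaker or case are shifted by more than 30 mm (distance of any of scissors, probe, beaker, case from where it was at the start of the episode above 0.03 m).
It fails at once if the scalpel is tipped by more than 0.6 rad from upright (angle between scalpel's own z axis and vertical above 0.6 rad).
It also fails if it takes over 53 s, if anything falls off the work surface, if the arm or the gripper's body presses on something with over 40 N, if the wrist force passes 120 N, or if a joint passes its speed limit or range.

## Working session

There is one attempt and no reset: what is moved stays moved. The work goes in short steps, Python scripts to look and compute and a tool call to move; the robot and the scene stay as the last step left them, time stands still between calls to the robot, and variables do not carry over. Pictures are saved under pics/ and viewed, at most 10 in all, crops included, and the job is handed in when it is done.

Besides the shell and the picture viewer there is one more tool, called after ">>>" as name(argument=value, ...) on one line, values as JSON. move_arm: Moves the arm, as the interface text tells. Its arguments: {"type":"object","properties":{"steps":{"type":"array","items":{"type":"object","properties":{"dx":{"type":"number"},"dy":{"type":"number"},"dz":{"type":"number"},"spin":{"type":"number"}}}},"claw":{"type":"number"},"squeeze":{"type":"number"}},"required":["steps"]}

```bash
ls; mkdir -p pics
python3 - <<'E'
from bench import telemetry, imaging, job, r
import cv2
s=telemetry.read_state();print(s['time'],s['ee_pos'],s['eef_rot'],s['width'],r.tips_ahead)
for n in('scene','top'):
    c=imaging.camera(n);cv2.imwrite(f'pics/{n}0.png',c['img'][:,:,::-1]);print(n,c['camera_matrix'],c['D'],c['R'],c['t'])
E
```

```text
pics
0.0 [0.25179706 0.57188389 0.40393578] [ 2.05865510e-01  9.78580010e-01 -7.36586276e-04 -1.10809361e-04] 0.08731538522843404 0.1822
scene [[517.67251622   0.         324.66981921]
 [  0.         517.67251622 238.61795172]
 [  0.           0.           1.        ]] [-0.0243243  0.         0.         0.         0.       ] [[-0.28004496  0.95998549  0.00163525]
 [ 0.77012593  0.22567584 -0.59663764]
 [-0.57313251 -0.16582601 -0.8025091 ]] [ 0.08629635 -0.44438688  1.37559253]
top [[596.24041394   0.         316.86936806]
 [  0.         596.24041394 243.50587755]
 [  0.           0.           1.        ]] [-0.14286079  0.          0.          0.          0.        ] [[ 0.01739159 -0.99984453  0.00290585]
 [-0.99734377 -0.01755354 -0.07069142]
 [ 0.07073144 -0.0016687  -0.997494  ]] [0.07671051 0.64889791 1.39319372]
```

View pics/scene0.png

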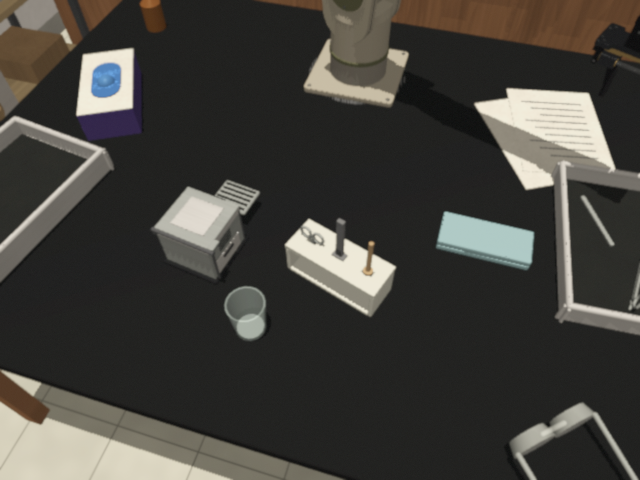

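View pics/top0.png

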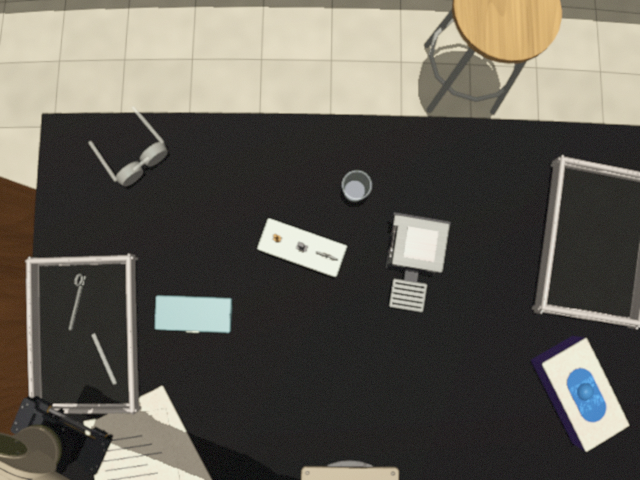

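The scene shows the remover at about (420,243) in the top view with its tread at (408,295). The rack is at (302,248): the scalpel is in the middle, the probe at (277,238) and the scissors at (327,256). I'll zoom in to measure.

Run:
```python
import cv2
a=cv2.imread('pics/top0.png')[180:320,250:460];cv2.imwrite('pics/topz.png',cv2.resize(a,None,fx=3.8,fy=3.8,interpolation=cv2.INTER_CUBIC))
a=cv2.imread('pics/scene0.png')[170:320,145:405];cv2.imwrite('pics/scenez.png',cv2.resize(a,None,fx=3,fy=3,interpolation=cv2.INTER_CUBIC))
```

```text
(no output)
```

View pics/topz.png

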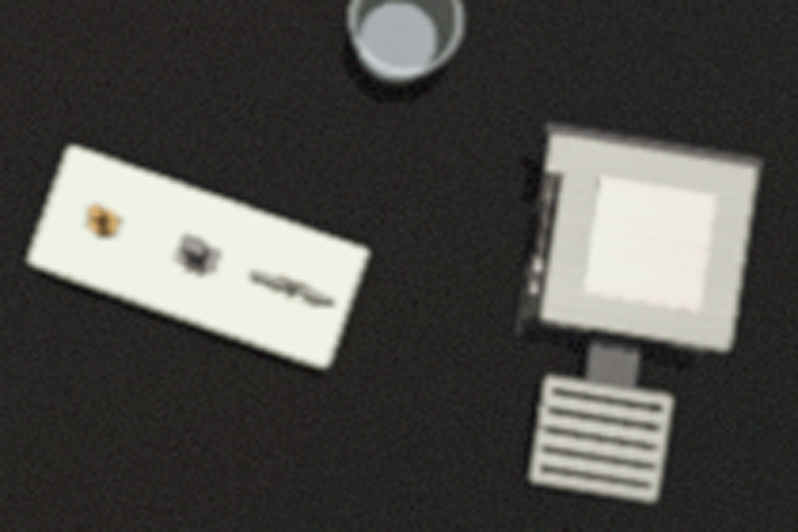

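View pics/scenez.png

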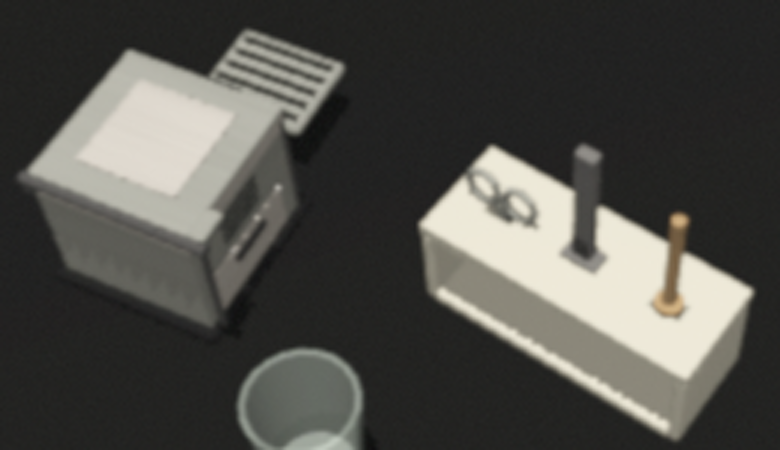

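```bash
cat > h.py <<'E'
import numpy as np, cv2
from scipy.optimize import least_squares
from bench import telemetry, imaging, r
def cams():
    import pickle,os
    if not os.path.exists('c.pkl'):
        pickle.dump({n:{k:np.array(v) for k,v in imaging.camera(n).items() if k!='img'} for n in('top','scene')},open('c.pkl','wb'))
    return pickle.load(open('c.pkl','rb'))
C=cams()
def proj(n,P):
    c=C[n];return cv2.projectPoints(np.array(P,float),cv2.Rodrigues(c['R'])[0],c['t'],c['camera_matrix'],c['D'])[0][:,0]
def W(p,L):
    c,s=np.cos(p[2]),np.sin(p[2]);L=np.array(L,float)
    return np.c_[p[0]+c*L[:,0]-s*L[:,1],p[1]+s*L[:,0]+c*L[:,1],L[:,2]]
def fit(obs,p0):  # obs: list (cam, local pts, pix)
    f=lambda p:np.concatenate([(proj(n,W(p,L))-np.array(x)).ravel() for n,L,x in obs])
    s=least_squares(f,p0,loss='soft_l1');return s.x,f(s.x).reshape(-1,2)
def tz(l):return np.array(l)/3.8+[250,180]+(0.5/3.8-.5)
def sz(l):return np.array(l)/3+[145,170]+(0.5/3-.5)
def rect(x,y,z,cx=0):return [(cx+x,y,z),(cx+x,-y,z),(cx-x,-y,z),(cx-x,y,z)]
E
python3 - <<'E'
from h import *
np.set_printoptions(precision=4,suppress=True)
R=rect(.037,.095,.075)
T=tz([(70,145),(370,248),(328,369),(27,263)]);S=sz([(688,378),(420,225),(493,147),(752,292)])
for o in ([('top',R,T)],[('scene',R,S)],[('top',R,T),('scene',R,S)]):
    p,e=fit(o,[.7,.1,-.3]);print('rack',p,np.abs(e).max())
print(e)
Q=rect(.033,.04,.042,-.122);L=rect(.056,.055,.103,-.001)
Tq=tz([(545,375),(673,395),(658,502),(529,483)])
Tl=tz([(550,135),(760,160),(732,350),(540,322)])
Sl=sz([(205,243),(30,178),(130,50),(283,118)])
Sq=sz([(345,68),(300,135)])
for o in ([('top',Q,Tq)],[('top',Q,Tq),('top',L[1:3],Tl[1:3])],[('scene',L,Sl)],[('top',Q,Tq),('top',L[1:3],Tl[1:3]),('scene',L,Sl)]):
    p,e=fit(o,[.7,-.15,-.1]);print('box',p,np.abs(e).max())
print(e)
# scalpel from scene: base guard & top; from top
E
```

```text
rack [ 0.6351  0.1223 -0.3176] 0.7674804428248194
rack [ 0.6379  0.1237 -0.3242] 0.6754472883542917
rack [ 0.6366  0.1231 -0.3205] 1.3284664045473278
[[-0.1571 -0.2923]
 [-0.9445 -0.0204]
 [-0.5491 -1.3168]
 [ 0.2711 -1.0097]
 [-0.2282 -0.1625]
 [ 0.0607 -0.5993]
 [-0.593  -0.5802]
 [ 0.2334 -1.3285]]
box [ 0.6498 -0.1434 -0.135 ] 0.26589506718266875
box [ 0.6494 -0.1473 -0.1604] 1.0469073479894178
box [ 0.6493 -0.1427 -0.1273] 5.320487784261019
box [ 0.6492 -0.1442 -0.1403] 6.615285570149609
[[ 0.1991  0.3991]
 [ 0.023   0.4061]
 [-0.189   0.1315]
 [ 0.1593 -0.0878]
 [-2.2669  0.186 ]
 [-1.8675 -0.8957]
 [-6.6153 -0.5824]
 [-0.4582  0.4764]
 [ 0.6699  0.9389]
 [-0.4038 -3.6428]]
```

>>> move_arm(steps=[{"spin": -0.14},{"spin": -0.14},{"dx": -1.5,"dy": -2.7},{"dx": -1.5,"dy": -2.7},{"dx": -1.5,"dy": -2.7},{"dx": -1.5,"dy": -2.7},{"dx": -1.5,"dy": -2.7},{"dx": -1.5,"dy": -2.7},{"dx": -1.5,"dy": -2.7},{"dx": -1.5,"dy": -2.7},{"dx": -1.5,"dy": -2.7},{"dx": -1.5,"dy": -2.7}], claw=0, squeeze=30)

```text
$.steps[0]: bad value
```

>>> move_arm(steps=[{"dx": -1.5,"dy": -2.7},{"dx": -1.5,"dy": -2.7},{"dx": -1.5,"dy": -2.7},{"dx": -1.5,"dy": -2.7},{"dx": -1.5,"dy": -2.7},{"dx": -1.5,"dy": -2.7},{"dx": -1.5,"dy": -2.7},{"dx": -1.5,"dy": -2.7},{"dx": -1.5,"dy": -2.7},{"dx": -1.5,"dy": -2.7},{"dx": -1.5,"dy": -2.7},{"dx": -1.5,"dy": -2.7}])

```text
$.steps[0]: bad value
```

```bash
cat >> h.py <<'E'
def go(x,y,a=None):
    s=telemetry.read_state();q=s['eef_rot'];p=s['ee_pos']
    from scipy.spatial.transform import Rotation as Ro
    M=Ro.from_quat(q).as_matrix();cur=np.arctan2(M[1,1],M[0,1])
    a=cur if a is None else a
    d=np.array([x-p[0],y-p[1]])
    print('t',s['time'],'pos',np.round(p,4),'yang %.4f'%cur,'tilt',np.round(M[:2,2],4),'spin %.4f'%(cur-a),'dx %.2f dy %.2f cm'%(100*(d@[-np.sin(a),np.cos(a)]),100*(d@[np.cos(a),np.sin(a)])),'F',np.round(s['ft_force'],1),'w',s['width'],'g',s['grip_force'],'j7',np.round(s['joint_positions'],2))
E
python3 -c "
from h import *
go(.5232,-.1263,1.435)"
```

```text
t 0.2 pos [0.2518 0.5719 0.4042] yang 1.1560 tilt [-0.0003 -0.0008] spin -0.2790 dx -36.34 dy -65.51 cm F [-0.2  0.5 -1.1] w 0.08682006814624595 g 0.0 j7 [-1.18  0.33 -0.06  1.46  0.02  1.35 -0.09]
```

>>> move_arm(steps=[{"dx": 0,"dy": 0,"dz": 0,"spin": -0.14},{"dx": 0,"dy": 0,"dz": 0,"spin": -0.14},{"dx": -1.5,"dy": -2.7,"dz": 0,"spin": 0},{"dx": -1.5,"dy": -2.7,"dz": 0,"spin": 0},{"dx": -1.5,"dy": -2.7,"dz": 0,"spin": 0},{"dx": -1.5,"dy": -2.7,"dz": 0,"spin": 0},{"dx": -1.5,"dy": -2.7,"dz": 0,"spin": 0},{"dx": -1.5,"dy": -2.7,"dz": 0,"spin": 0},{"dx": -1.5,"dy": -2.7,"dz": 0,"spin": 0},{"dx": -1.5,"dy": -2.7,"dz": 0,"spin": 0},{"dx": -1.5,"dy": -2.7,"dz": 0,"spin": 0},{"dx": -1.5,"dy": -2.7,"dz": 0,"spin": 0}], claw=0, squeeze=30)

```text
time: 1.4
ee_pos: [0.3645, 0.283, 0.4047]
eef_rot: [0.067, 0.998, 0.0, 0.0]
ft_force: [0.7, -0.3, 0.2]
width: 0.0026
grip_force: 0.0
```

>>> move_arm(steps=[{"dx": -1.5,"dy": -2.7,"dz": 0,"spin": 0},{"dx": -1.5,"dy": -2.7,"dz": 0,"spin": 0},{"dx": -1.5,"dy": -2.7,"dz": 0,"spin": 0},{"dx": -1.5,"dy": -2.7,"dz": 0,"spin": 0},{"dx": -1.5,"dy": -2.7,"dz": 0,"spin": 0},{"dx": -1.5,"dy": -2.7,"dz": 0,"spin": 0},{"dx": -1.5,"dy": -2.7,"dz": 0,"spin": 0},{"dx": -1.5,"dy": -2.7,"dz": 0,"spin": 0},{"dx": -1.5,"dy": -2.7,"dz": 0,"spin": 0},{"dx": -1.5,"dy": -2.7,"dz": 0,"spin": 0},{"dx": -1.5,"dy": -2.7,"dz": 0,"spin": 0},{"dx": -1.5,"dy": -2.7,"dz": 0,"spin": 0}])

```text
time: 2.6
ee_pos: [0.4993, -0.0622, 0.4048]
eef_rot: [0.067, 0.998, 0.0, 0.0]
ft_force: [0.6, 0.6, 0.1]
width: 0.0
grip_force: 0.0
```

```bash
python3 -c "
from h import *
go(.5232,-.1263,1.435)"
```

```text
t 2.6 pos [ 0.4993 -0.0622  0.4048] yang 1.4361 tilt [0.0002 0.0002] spin 0.0011 dx -3.24 dy -6.03 cm F [0.6 0.6 0.1] w 1.8497122418540822e-05 g 0.0 j7 [-0.47  0.05  0.52  1.8  -0.03  1.3   1.5 ]
```

>>> move_arm(steps=[{"dx": -0.3,"dy": -0.7,"dz": 0,"spin": 0},{"dx": 0,"dy": 0,"dz": 1.5,"spin": 0},{"dx": 0,"dy": 0,"dz": 2,"spin": 0},{"dx": 0,"dy": 0,"dz": 2.5,"spin": 0},{"dx": 0,"dy": 0,"dz": 2.5,"spin": 0},{"dx": 0,"dy": 0,"dz": 2.5,"spin": 0},{"dx": 0,"dy": 0,"dz": 2.5,"spin": 0},{"dx": 0,"dy": 0,"dz": 1.5,"spin": 0},{"dx": 0,"dy": 0,"dz": 1,"spin": 0},{"dx": 0,"dy": 0,"dz": 0,"spin": 0},{"dx": 0,"dy": 0,"dz": 0,"spin": 0}])

```text
time: 3.7
ee_pos: [0.5013, -0.0681, 0.2453]
eef_rot: [0.067, 0.998, 0.0, 0.0]
ft_force: [0.3, -0.2, 0.7]
width: 0.0004
grip_force: 0.0
```

```bash
python3 -c "
from h import *
go(.5232,-.1263,1.435)"
```

```text
t 3.7 pos [ 0.5013 -0.0681  0.2453] yang 1.4362 tilt [0.0005 0.0002] spin 0.0012 dx -2.96 dy -5.47 cm F [ 0.3 -0.2  0.7] w 0.0003659994532218555 g 0.0 j7 [-0.42  0.24  0.52  1.97 -0.15  0.96  1.61]
```

>>> move_arm(steps=[{"dx": -0.5,"dy": -0.9,"dz": 0,"spin": 0},{"dx": -0.7,"dy": -1.3,"dz": 0,"spin": 0},{"dx": -0.7,"dy": -1.3,"dz": 0,"spin": 0},{"dx": -0.6,"dy": -1.1,"dz": 0,"spin": 0},{"dx": -0.4,"dy": -0.8,"dz": 0,"spin": 0},{"dx": 0,"dy": 0,"dz": 0.6,"spin": 0},{"dx": 0,"dy": 0,"dz": 0.6,"spin": 0},{"dx": 0,"dy": 0,"dz": 0.4,"spin": 0},{"dx": 0,"dy": 0,"dz": 0,"spin": 0},{"dx": 0,"dy": 0,"dz": 0,"spin": 0}])

```text
time: 4.7
ee_pos: [0.5225, -0.1253, 0.2286]
eef_rot: [0.067, 0.998, 0.0, -0.0]
ft_force: [-0.9, -0.5, -0.4]
width: 0.0005
grip_force: 0.0
```

```bash
python3 -c "
from h import *
go(.5232,-.1263,1.435)"
```

```text
t 4.7 pos [ 0.5225 -0.1253  0.2286] yang 1.4365 tilt [-0.0003  0.0002] spin 0.0015 dx -0.08 dy -0.09 cm F [-0.9 -0.5 -0.4] w 0.0004999997890433556 g 0.0 j7 [-0.3   0.34  0.53  1.91 -0.21  0.95  1.76]
```

>>> move_arm(steps=[{"dx": 0,"dy": 0,"dz": 0.4,"spin": 0},{"dx": 0,"dy": 0,"dz": 0.4,"spin": 0},{"dx": 0,"dy": 0,"dz": 0.4,"spin": 0},{"dx": 0,"dy": 0,"dz": 0.4,"spin": 0},{"dx": 0,"dy": 0,"dz": 0.4,"spin": 0},{"dx": 0,"dy": 0,"dz": 0.4,"spin": 0},{"dx": 0,"dy": 0,"dz": 0.2,"spin": 0},{"dx": 0,"dy": 0,"dz": 0,"spin": 0}])

```text
time: 5.5
ee_pos: [0.5238, -0.1257, 0.2038]
eef_rot: [0.067, 0.998, 0.0, 0.002]
ft_force: [0.9, 0.1, 8.2]
width: 0.0002
grip_force: 4.1
```

>>> move_arm(steps=[{"dx": 0,"dy": 0,"dz": 0.15,"spin": 0},{"dx": 0,"dy": 0,"dz": 0.15,"spin": 0},{"dx": 0,"dy": 0,"dz": 0,"spin": 0}])

```text
time: 5.8
ee_pos: [0.5241, -0.126, 0.2026]
eef_rot: [0.067, 0.998, 0.001, 0.002]
ft_force: [-7.7, 2.4, 32.1]
width: 0.0005
grip_force: 16.4
```

>>> move_arm(steps=[{"dx": 0,"dy": 0,"dz": 0,"spin": 0},{"dx": 0,"dy": 0,"dz": 0,"spin": 0},{"dx": 0,"dy": 0,"dz": -0.5,"spin": 0},{"dx": 0,"dy": 0,"dz": -0.7,"spin": 0},{"dx": 0,"dy": 0,"dz": -1,"spin": 0},{"dx": 0,"dy": 0,"dz": -1.5,"spin": 0},{"dx": 0,"dy": 0,"dz": -2,"spin": 0},{"dx": 0,"dy": 0,"dz": -2.5,"spin": 0},{"dx": 0,"dy": 0,"dz": -2.5,"spin": 0},{"dx": 0,"dy": 0,"dz": -2.5,"spin": 0},{"dx": 0,"dy": 0,"dz": -2.5,"spin": 0},{"dx": 0,"dy": 0,"dz": -2.5,"spin": 0}])

```text
time: 7.0
ee_pos: [0.5221, -0.1259, 0.3834]
eef_rot: [0.068, 0.998, 0.0, -0.0]
ft_force: [0.2, 0.2, 0.5]
width: 0.0003
grip_force: 0.0
```

Run:
```python
from h import *
a=imaging.camera('top')['img'][180:320,250:460,::-1]
b=imaging.camera('scene')['img'][100:320,145:405,::-1]
cv2.imwrite('pics/open.png',np.hstack([cv2.resize(a,(420,280)),cv2.resize(b,(331,280))]))
go(.6366,.1231,-.3205)
```

```text
t 7.1 pos [ 0.523  -0.1263  0.3856] yang 1.4355 tilt [0.0053 0.    ] spin 1.7560 dx 27.25 dy 2.93 cm F [-0.2  0.1  0. ] w 0.0005801338917676695 g 0.0 j7 [-0.36  0.15  0.57  1.75 -0.09  1.26  1.67]
```

View pics/open.png

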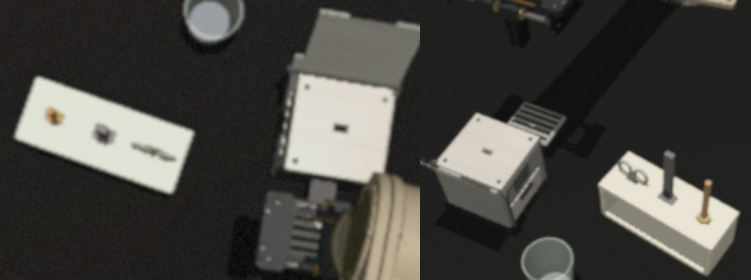

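>>> move_arm(steps=[{"dx": 0,"dy": 0,"dz": -0.5,"spin": 0.12},{"dx": 0,"dy": 0,"dz": -0.5,"spin": 0.149},{"dx": 0,"dy": 0,"dz": -0.5,"spin": 0.149},{"dx": 0,"dy": 0,"dz": -0.5,"spin": 0.149},{"dx": 0,"dy": 0,"dz": 0,"spin": 0.149},{"dx": 0,"dy": 0,"dz": 0,"spin": 0.149},{"dx": 0,"dy": 0,"dz": 0,"spin": 0.149},{"dx": 0,"dy": 0,"dz": 0,"spin": 0.149},{"dx": 0,"dy": 0,"dz": 0,"spin": 0.149},{"dx": 0,"dy": 0,"dz": 0,"spin": 0.149},{"dx": 0,"dy": 0,"dz": 0,"spin": 0.149},{"dx": 0,"dy": 0,"dz": 0,"spin": 0.149}], claw=5)

```text
time: 8.3
ee_pos: [0.5222, -0.1258, 0.4015]
eef_rot: [0.813, 0.582, -0.0, -0.0]
ft_force: [-0.2, -0.7, 0.5]
width: 0.05
grip_force: 0.0
```

>>> move_arm(steps=[{"dx": 1,"dy": 0.1,"dz": 0,"spin": 0},{"dx": 2,"dy": 0.2,"dz": 0,"spin": 0},{"dx": 2,"dy": 0.2,"dz": 0,"spin": 0},{"dx": 2,"dy": 0.2,"dz": 0,"spin": 0},{"dx": 2,"dy": 0.2,"dz": 0,"spin": 0},{"dx": 2,"dy": 0.2,"dz": 0,"spin": 0},{"dx": 2,"dy": 0.2,"dz": 0,"spin": 0},{"dx": 2,"dy": 0.2,"dz": 0,"spin": 0},{"dx": 1,"dy": 0.1,"dz": 0,"spin": 0},{"dx": 0,"dy": 0,"dz": 0,"spin": 0}])

```text
time: 9.3
ee_pos: [0.589, 0.0228, 0.4014]
eef_rot: [0.811, 0.585, -0.0, -0.0]
ft_force: [-0.1, -0.4, 0.2]
width: 0.0497
grip_force: 0.0
```

Run:
```python
from h import *
go(.6366,.1231,-.3205)
a=imaging.camera('top')['img'][:,:,::-1];b=imaging.camera('scene')['img'][:,:,::-1]
cv2.imwrite('pics/top1.png',a);cv2.imwrite('pics/scene1.png',b)
c1=cv2.resize(a[200:290,250:450],(800,360),interpolation=3)
c2=cv2.resize(b[165:255,145:385][:, :200],(533,240),interpolation=3)
c2=np.hstack([c2,np.zeros((240,267,3),np.uint8)])
cv2.imwrite('pics/z1.png',np.vstack([c1,c2]))
```

```text
t 9.3 pos [0.589  0.0228 0.4014] yang -0.3206 tilt [-0.0004 -0.0002] spin -0.0001 dx 11.02 dy 1.35 cm F [-0.1 -0.4  0.2] w 0.04971486461974167 g 0.0 j7 [-0.64  0.28  0.64  1.59 -0.17  1.32 -0.3 ]
```

View pics/z1.png

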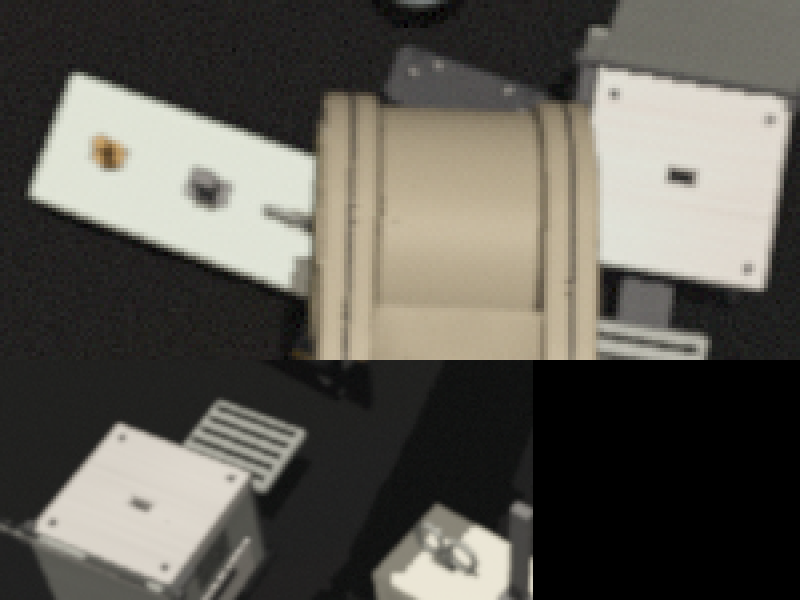

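```bash
cat >> h.py <<'E'
def ray(n,px,z):
    c=C[n];u=cv2.undistortPoints(np.array([[px]],float),c['camera_matrix'],c['D'])[0,0]
    d=c['R'].T@[u[0],u[1],1];o=-c['R'].T@c['t'];return o+d*(z-o[2])/d[2]
def blob(im,box,bright=None):
    x0,y0,x1,y1=box;g=cv2.cvtColor(im,6)[y0:y1,x0:x1].astype(float)
    w=np.median(g)-g;w[w<.3*w.max()]=0;Y,X=np.mgrid[y0:y1,x0:x1];return np.array([(w*X).sum(),(w*Y).sum()])/w.sum()
E
python3 - <<'E'
from h import *
np.set_printoptions(precision=4,suppress=True)
t=cv2.imread('pics/top1.png');s=cv2.imread('pics/scene1.png')
a=blob(t,(414,237,428,251));b=blob(s,(192,213,205,225));print('slot',a,ray('top',a,.1),b,ray('scene',b,.1))
# screws top -> yaw
S=[ray('top',np.array(q)/4+[250,200]-.375,.1) for q in [(614,94),(769,119),(748,268)]];print('screws',S,'mid',(S[0]+S[2])/2)
print('yaw',np.arctan2(*(S[1]-S[2])[1::-1]), np.arctan2(*(S[0]-S[1])[1::-1])-np.pi/2)
c=blob(t,(294,238,311,256));print('scalpel top',c,ray('top',c,.175),ray('top',c,.079))
print('scene',ray('scene',sz([(588,154)])[0],.175),ray('scene',sz([(584,257)])[0],.079))
E
```

```text
slot [419.8222 243.6415] [ 0.6458 -0.1441  0.1   ] [197.3767 218.7608] [ 0.6493 -0.1436  0.1   ]
screws [array([ 0.6916, -0.1058,  0.1   ]), array([ 0.6791, -0.1944,  0.1   ]), array([ 0.5945, -0.1826,  0.1   ])] mid [ 0.643  -0.1442  0.1   ]
yaw -0.1379972274464135 -0.14036759529965326
scalpel top [301.4511 247.1317] [0.6284 0.1208 0.175 ] [0.6346 0.1231 0.079 ]
scene [0.6389 0.1235 0.175 ] [0.6406 0.1241 0.079 ]
```

Run:
```python
import cv2,numpy as np
t=cv2.imread('pics/top1.png')
a=cv2.resize(t[235:258,290:315],(400,368),interpolation=0)
s=cv2.imread('pics/scene0.png')[210:265,325:360]
b=cv2.resize(s,(234,368),interpolation=0)
cv2.imwrite('pics/z2.png',np.hstack([a,b]))
```

```text
(no output)
```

View pics/z2.png

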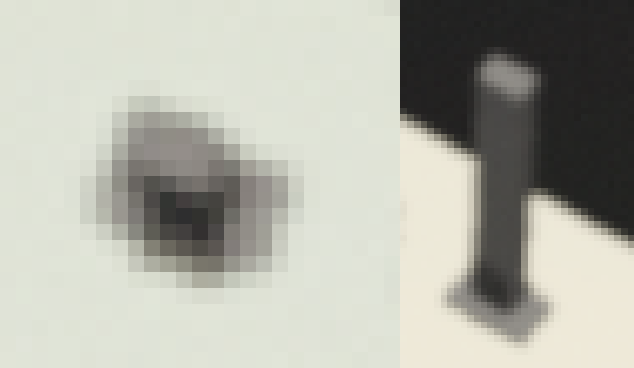

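Slot is at about (0.6475,-0.1438) with yaw -0.139, and the scalpel is at about (0.637,0.1233). I'll move over it next.

>>> move_arm(steps=[{"dx": 1,"dy": 0.1,"dz": 0,"spin": 0},{"dx": 1.4,"dy": 0.2,"dz": 0,"spin": 0},{"dx": 1.4,"dy": 0.2,"dz": 0,"spin": 0},{"dx": 1.4,"dy": 0.2,"dz": 0,"spin": 0},{"dx": 1.4,"dy": 0.2,"dz": 0,"spin": 0},{"dx": 1.4,"dy": 0.2,"dz": 0,"spin": 0},{"dx": 1.4,"dy": 0.1,"dz": 0,"spin": 0},{"dx": 1,"dy": 0.1,"dz": 0,"spin": 0},{"dx": 0.65,"dy": 0.1,"dz": 0,"spin": 0},{"dx": 0,"dy": 0,"dz": 0,"spin": 0},{"dx": 0,"dy": 0,"dz": 0,"spin": 0}])

```text
time: 10.5
ee_pos: [0.6369, 0.1208, 0.4018]
eef_rot: [0.812, 0.584, -0.0, 0.0]
ft_force: [-0.2, -0.4, 0.5]
width: 0.05
grip_force: 0.0
```

Run:
```python
from h import *
go(.637,.1233,-.3205)
```

```text
t 10.5 pos [0.6369 0.1208 0.4018] yang -0.3236 tilt [ 0.     -0.0004] spin -0.0031 dx 0.24 dy -0.07 cm F [-0.2 -0.4  0.5] w 0.05003973030867295 g 0.0 j7 [-0.69  0.42  0.59  1.43 -0.24  1.36 -0.41]
```

>>> move_arm(steps=[{"dx": 0.24,"dy": -0.07,"dz": 0,"spin": -0.003},{"dx": 0,"dy": 0,"dz": 0.8,"spin": 0},{"dx": 0,"dy": 0,"dz": 1.4,"spin": 0},{"dx": 0,"dy": 0,"dz": 1.5,"spin": 0},{"dx": 0,"dy": 0,"dz": 1.5,"spin": 0},{"dx": 0,"dy": 0,"dz": 1.5,"spin": 0},{"dx": 0,"dy": 0,"dz": 1.3,"spin": 0},{"dx": 0,"dy": 0,"dz": 0.8,"spin": 0},{"dx": 0,"dy": 0,"dz": 0,"spin": 0},{"dx": 0,"dy": 0,"dz": 0,"spin": 0}])

```text
time: 11.5
ee_pos: [0.6371, 0.1237, 0.3141]
eef_rot: [0.811, 0.585, 0.0, 0.0]
ft_force: [0.3, -0.1, 0.7]
width: 0.0499
grip_force: 0.0
```

Run:
```python
from h import *
go(.637,.1233,-.3205)
```

```text
t 11.5 pos [0.6371 0.1237 0.3141] yang -0.3201 tilt [0.0004 0.0001] spin 0.0004 dx -0.05 dy 0.00 cm F [ 0.3 -0.1  0.7] w 0.04990916783747943 g 0.0 j7 [-0.68  0.49  0.57  1.53 -0.27  1.2  -0.39]
```

Close gently.

>>> move_arm(steps=[{"dx": 0,"dy": 0,"dz": 0,"spin": 0},{"dx": 0,"dy": 0,"dz": 0,"spin": 0},{"dx": 0,"dy": 0,"dz": 0,"spin": 0},{"dx": 0,"dy": 0,"dz": 0,"spin": 0},{"dx": 0,"dy": 0,"dz": 0,"spin": 0},{"dx": 0,"dy": 0,"dz": 0,"spin": 0},{"dx": 0,"dy": 0,"dz": 0,"spin": 0}], claw=0, squeeze=30)

```text
time: 12.2
ee_pos: [0.637, 0.1238, 0.3138]
eef_rot: [0.811, 0.585, 0.0, -0.0]
ft_force: [-0.4, -0.1, -0.2]
width: 0.0088
grip_force: 30.0
```

>>> move_arm(steps=[{"dx": 0,"dy": 0,"dz": -0.5,"spin": 0},{"dx": 0,"dy": 0,"dz": -1,"spin": 0},{"dx": 0,"dy": 0,"dz": -1.5,"spin": 0},{"dx": 0,"dy": 0,"dz": -1.5,"spin": 0},{"dx": 0,"dy": 0,"dz": -1.5,"spin": 0},{"dx": 0,"dy": 0,"dz": -1.5,"spin": 0},{"dx": 0,"dy": 0,"dz": -1.5,"spin": 0},{"dx": 0,"dy": 0,"dz": -1,"spin": 0},{"dx": 0,"dy": 0,"dz": -0.5,"spin": 0},{"dx": 0,"dy": 0,"dz": 0,"spin": -0.06},{"dx": 0,"dy": 0,"dz": 0,"spin": -0.06},{"dx": 0,"dy": 0,"dz": 0,"spin": -0.06}])

```text
time: 13.4
ee_pos: [0.6369, 0.1239, 0.4183]
eef_rot: [0.754, 0.657, -0.0, -0.0]
ft_force: [0.9, 0.2, 0.0]
width: 0.009
grip_force: 30.0
```

Run:
```python
from h import *
go(.6475,-.1438,-.139)
```

```text
t 13.4 pos [0.6369 0.1239 0.4183] yang -0.1374 tilt [-0.0009 -0.0002] spin 0.0016 dx -26.36 dy 4.76 cm F [0.9 0.2 0. ] w 0.009031839735998982 g 30.000282847322524 j7 [-0.67  0.41  0.56  1.4  -0.22  1.39 -0.25]
```

>>> move_arm(steps=[{"dx": -0.7,"dy": 0.1,"dz": 0,"spin": 0},{"dx": -1.3,"dy": 0.25,"dz": 0,"spin": 0},{"dx": -1.3,"dy": 0.25,"dz": 0,"spin": 0},{"dx": -1.3,"dy": 0.25,"dz": 0,"spin": 0},{"dx": -1.3,"dy": 0.25,"dz": 0,"spin": 0},{"dx": -1.3,"dy": 0.25,"dz": 0,"spin": 0},{"dx": -1.3,"dy": 0.25,"dz": 0,"spin": 0},{"dx": -1.3,"dy": 0.25,"dz": 0,"spin": 0},{"dx": -1.3,"dy": 0.25,"dz": 0,"spin": 0},{"dx": -1.3,"dy": 0.25,"dz": 0,"spin": 0},{"dx": -1.3,"dy": 0.25,"dz": 0,"spin": 0},{"dx": -1.3,"dy": 0.25,"dz": 0,"spin": 0}])

```text
time: 14.6
ee_pos: [0.6443, -0.0298, 0.4187]
eef_rot: [0.755, 0.656, 0.0, -0.0]
ft_force: [-0.2, 0.0, -1.3]
width: 0.0087
grip_force: 30.0
```

>>> move_arm(steps=[{"dx": -1.3,"dy": 0.25,"dz": 0,"spin": 0},{"dx": -1.3,"dy": 0.25,"dz": 0,"spin": 0},{"dx": -1.3,"dy": 0.25,"dz": 0,"spin": 0},{"dx": -1.3,"dy": 0.25,"dz": 0,"spin": 0},{"dx": -1.3,"dy": 0.25,"dz": 0,"spin": 0},{"dx": -1.3,"dy": 0.25,"dz": 0,"spin": 0},{"dx": -1.3,"dy": 0.2,"dz": 0,"spin": 0},{"dx": -1.3,"dy": 0.2,"dz": 0,"spin": 0},{"dx": -1,"dy": 0,"dz": 0,"spin": 0},{"dx": 0,"dy": 0,"dz": 0,"spin": 0},{"dx": 0,"dy": 0,"dz": 0,"spin": 0}])

```text
time: 15.7
ee_pos: [0.6472, -0.1442, 0.4187]
eef_rot: [0.755, 0.656, 0.0, -0.0]
ft_force: [-0.6, 0.6, -0.3]
width: 0.0086
grip_force: 30.0
```

Run:
```python
from h import *
go(.6475,-.1438,-.139)
```

```text
t 15.7 pos [ 0.6472 -0.1442  0.4187] yang -0.1401 tilt [0.0001 0.0005] spin -0.0011 dx 0.04 dy 0.03 cm F [-0.6  0.6 -0.3] w 0.008645922864577063 g 30.00010189600289 j7 [-0.3   0.46  0.64  1.36 -0.27  1.41  0.2 ]
```

>>> move_arm(steps=[{"dx": 0.04,"dy": 0.03,"dz": 0.4,"spin": 0},{"dx": 0,"dy": 0,"dz": 0.7,"spin": 0},{"dx": 0,"dy": 0,"dz": 0.2,"spin": 0},{"dx": 0,"dy": 0,"dz": 0,"spin": 0},{"dx": 0,"dy": 0,"dz": 0,"spin": 0}])

```text
time: 16.2
ee_pos: [0.6475, -0.1438, 0.4057]
eef_rot: [0.755, 0.656, 0.0, -0.0]
ft_force: [-0.1, 0.5, -1.0]
width: 0.0085
grip_force: 30.0
```

Run:
```python
from h import *
go(.6475,-.1438,-.139)
b=imaging.camera('scene')['img'][:,:,::-1];cv2.imwrite('pics/scene2.png',b)
cv2.imwrite('pics/z3.png',cv2.resize(b[150:240,150:260],None,fx=6.5,fy=6.5,interpolation=0))
s=telemetry.read_state();p=s['ee_pos'];z=p[2]-.2388
for h in(-.06,-.02,0,.004):print(h,proj('scene',[[p[0],p[1],z+h]]))
print(proj('scene',[[.6475,-.1438,.1]]))
```

```text
t 16.2 pos [ 0.6475 -0.1438  0.4057] yang -0.1398 tilt [-0.      0.0001] spin -0.0008 dx -0.00 dy -0.00 cm F [-0.1  0.5 -1. ] w 0.008507891507611956 g 29.99992139171809 j7 [-0.3   0.47  0.64  1.38 -0.28  1.39  0.2 ]
-0.06 [[196.89648124 215.56551488]]
-0.02 [[192.45234288 201.20835347]]
0 [[190.11352674 193.64612891]]
0.004 [[189.63590912 192.10126984]]
[[197.68521172 217.98427422]]
```

View pics/z3.png

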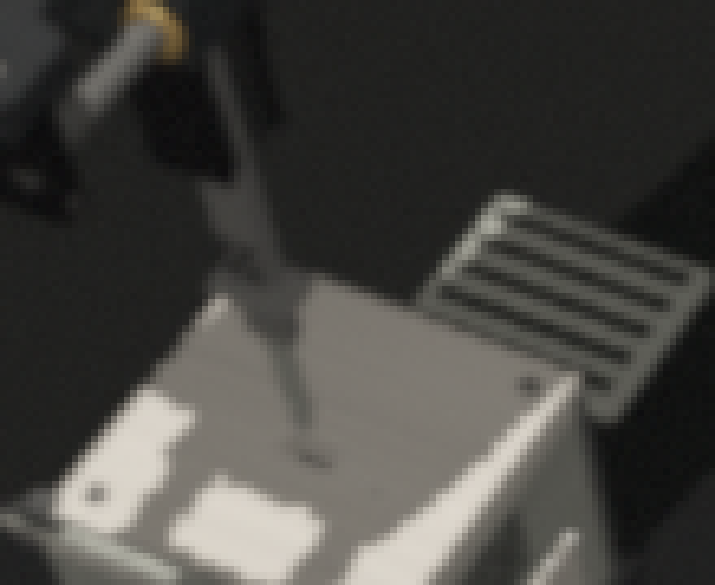

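The tip is at about (196.7,215.3), right over the slot at (197.4,218.8). I'll shift slightly forward and insert the blade part.

>>> move_arm(steps=[{"dx": 0,"dy": 0.07,"dz": 0,"spin": 0},{"dx": 0,"dy": 0,"dz": 0.4,"spin": 0},{"dx": 0,"dy": 0,"dz": 0.4,"spin": 0},{"dx": 0,"dy": 0,"dz": 0.6,"spin": 0},{"dx": 0,"dy": 0,"dz": 0.6,"spin": 0},{"dx": 0,"dy": 0,"dz": 0.6,"spin": 0},{"dx": 0,"dy": 0,"dz": 0.6,"spin": 0},{"dx": 0,"dy": 0,"dz": 0.6,"spin": 0},{"dx": 0,"dy": 0,"dz": 0.4,"spin": 0},{"dx": 0,"dy": 0,"dz": 0,"spin": 0},{"dx": 0,"dy": 0,"dz": 0,"spin": 0}])

```text
time: 17.35
ee_pos: [0.6483, -0.144, 0.3638]
eef_rot: [0.755, 0.656, 0.0, 0.0]
ft_force: [0.3, 0.1, -0.4]
width: 0.0087
grip_force: 30.0
```

Run:
```python
from h import *
go(.6482,-.1439,-.139)
b=imaging.camera('scene')['img'][:,:,::-1];cv2.imwrite('pics/scene3.png',b)
cv2.imwrite('pics/z4.png',cv2.resize(b[180:240,170:230],None,fx=9,fy=9,interpolation=2))
```

```text
t 17.35 pos [ 0.6483 -0.144   0.3638] yang -0.1400 tilt [0.0001 0.    ] spin -0.0010 dx 0.01 dy -0.01 cm F [ 0.3  0.1 -0.4] w 0.008729713223739062 g 29.999964139424264 j7 [-0.3   0.49  0.63  1.43 -0.29  1.31  0.21]
```

View pics/z4.png

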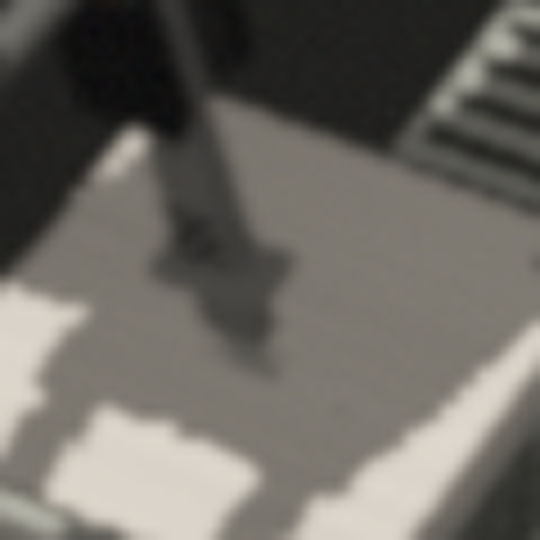

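The blade is in the slot with its base at about (258,370) in the crop, and there is no contact force. I'll feed the shank in.

>>> move_arm(steps=[{"dx": 0,"dy": 0,"dz": 0.3,"spin": 0},{"dx": 0,"dy": 0,"dz": 0.3,"spin": 0},{"dx": 0,"dy": 0,"dz": 0.2,"spin": 0},{"dx": 0,"dy": 0,"dz": 0,"spin": 0}])

```text
time: 17.8
ee_pos: [0.6481, -0.1439, 0.3553]
eef_rot: [0.755, 0.656, -0.0, -0.0]
ft_force: [-0.4, -0.4, -0.2]
width: 0.009
grip_force: 30.0
```

>>> move_arm(steps=[{"dx": 0,"dy": 0,"dz": 0.3,"spin": 0},{"dx": 0,"dy": 0,"dz": 0.3,"spin": 0},{"dx": 0,"dy": 0,"dz": 0.3,"spin": 0},{"dx": 0,"dy": 0,"dz": 0.3,"spin": 0},{"dx": 0,"dy": 0,"dz": 0.2,"spin": 0},{"dx": 0,"dy": 0,"dz": 0,"spin": 0}])

```text
time: 18.4
ee_pos: [0.6482, -0.144, 0.3417]
eef_rot: [0.755, 0.656, 0.0, 0.0]
ft_force: [-1.2, 0.2, 3.4]
width: 0.0087
grip_force: 30.0
```

>>> move_arm(steps=[{"dx": 0,"dy": 0,"dz": 0.1,"spin": 0},{"dx": 0,"dy": 0,"dz": 0.1,"spin": 0},{"dx": 0,"dy": 0,"dz": 0.1,"spin": 0},{"dx": 0,"dy": 0,"dz": 0,"spin": 0}], squeeze=45)

```text
time: 18.8
ee_pos: [0.6482, -0.144, 0.3388]
eef_rot: [0.755, 0.656, 0.0, 0.0]
ft_force: [-0.7, 1.3, 4.1]
width: 0.0087
grip_force: 45.0
```

>>> move_arm(steps=[{"dx": 0,"dy": 0,"dz": 0.1,"spin": 0},{"dx": 0,"dy": 0,"dz": 0,"spin": 0},{"dx": 0,"dy": 0,"dz": 0,"spin": 0}])

```text
time: 19.1
ee_pos: [0.6482, -0.1441, 0.3387]
eef_rot: [0.755, 0.656, 0.0, 0.0]
ft_force: [-3.7, 0.8, 11.8]
width: 0.0086
grip_force: 45.0
```

Run:
```python
from h import *
b=imaging.camera('scene')['img'][:,:,::-1]
cv2.imwrite('pics/z5.png',cv2.resize(b[150:330,140:400],None,fx=3,fy=3,interpolation=2))
go(.6482,-.144,-.139)
```

```text
t 19.15 pos [ 0.6482 -0.1441  0.3387] yang -0.1400 tilt [0.0008 0.0003] spin -0.0010 dx 0.01 dy -0.00 cm F [-4.4  1.5 11.2] w 0.008856083773883796 g 45.00277084764093 j7 [-0.29  0.51  0.62  1.46 -0.3   1.26  0.22]
```

View pics/z5.png

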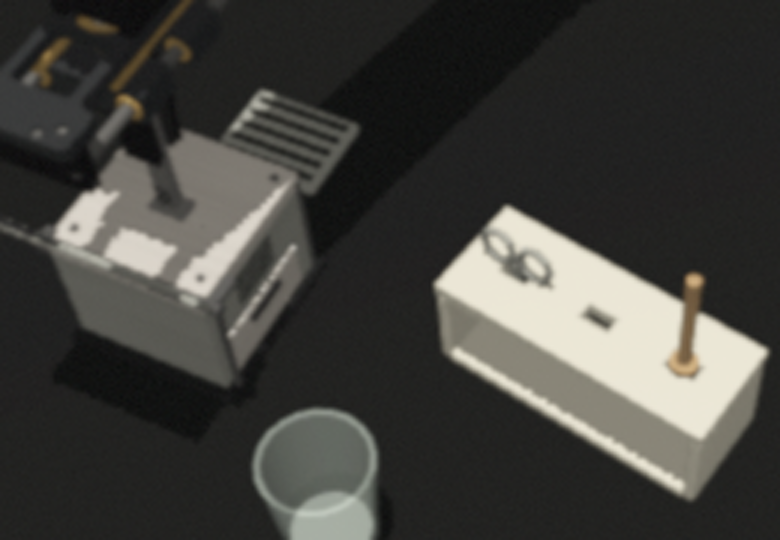

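The guard sits on the plate at about (172,205) in the crop. The lid is open, the treadle is up and the other things are in place, so I'm handing in.

```bash
python3 -c "
from bench import job
print(job.close_job())"
```

```text
the job is handed in; nothing more can be done
None
```

I handed the job in at about 19 s: the treadle was pressed to its stop and is back up, the lid stayed open, and the gripper still holds the scalpel (45 N grip) pushed down about 11 N with its guard on the plate; no verdict came back.

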